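Change a conveyor lane over to a wider bottle

ROBOT

A 6-joint arm with a two-finger parallel gripper is mounted at the origin on the work surface. World frame = base frame: x ahead of the robot, y to its left, z up, the work surface at z = 0. Lengths are in m, angles in rad, forces in N, time in s.
With the tool pointing down it reaches from about 0.375 to 0.925 m from the base axis. Payload 5.7 kg.
Tool frame: the origin (TCP) lies at the very end of the fingers, on their centre line; the grasp point (between the pads) lies 19 mm behind it (r.grip_point_offset is the z of the grasp point in the tool frame, in m); z points along the fingers, y is the line along which they close (so a half turn about z gives the same grasp; the last joint's range is limited). The gripper opens to 85 mm and grips with 20 to 120 N. Pads are 22 mm wide; open, the fingers measure 114 mm over their backs; the gripper's body (76 mm by 85 mm) begins 54 mm behind the grasp point. The pads swing forward as they close: fully open they stand 13 mm farther back than shut.
Start: joints at [-1.361, 0.359, 1.51, -0, 1.272, -0.115], TCP at [0.191, -0.569, 0.202] pointing down, gripper open.
Joint ranges: [-2.97, 2.97], [-1.01, 2.36], [0.21, 2.38], [-0.96, 4.11], [0.2, 2.71], [-2.98, 2.98]. Speed limits (rad/s): [2.39, 2.39, 3.14, 3.14, 3.14, 3.14].

INTERFACE

Orientations are given as [roll, pitch, yaw] about the fixed x, y, z axes, in that order (R = Rz(yaw) Ry(pitch) Rx(roll)).
In Python, from workcell import r gives the robot as it stands.
- The arm moves only by the shell command python3 -m inch 'ROWS' [FORCE]. ROWS is JSON, a list that holds one entry, the list of rows, each a list of 7 numbers: the opening in per cent of the stroke, from 0 (shut) to 100 (fully open), then the shift along the world's x, y, z in cm, then the turn, a rotation vector about the world's x, y, z in degrees. In form: [[[hand, tx, ty, tz, wx, wy, wz], ...]]. A call has 1 to 8 rows; each row is the pose to reach, as a shift and turn from the pose commanded when the call began; what a row does not reach only later rows make up. A row lasts 1/12 s, in which the tool goes at most 41.7 mm and 7.16 degrees, less where a joint would pass 70% of its speed; a pose out of reach is approached as far as the arm can. A call with a gripper value outside its range is refused whole. The fingers move at their own pace and stop on an object; FORCE is the grip in N (left out, the last holds). Time passes only in rows, so rows that repeat a pose let the fingers close. It gives the time, the measured TCP pose, the force, the opening and the grip force at its end, in the units of the state.
- r.observe(): the state, without advancing time (a new reading comes with each control period).
- r.capture(name): name is "scene" or "side" or "wrist"; returns the picture (400x640x3 uint8, red, green, blue); there is no depth.
- r.get_calibration(name): a dict with "fx", "fy", "cx", "cy" (pixels), "D" ([k1, k2, p1, p2, k3] as OpenCV has them; the pictures are not rectified), "R" (3x3) and "t" (3): a world point X has camera coordinates R X + t; the wrist camera has in their place "tool_from_camera" (4x4, takes a point from camera to tool coordinates, whose origin is the TCP and whose axes are the flange's). Camera axes: x right, y down, z forward; pixel columns grow to the right and rows downward; lengths in m; the calibration is good to about 2 mm. A picture is of the moment at which its call begins: read the wrist's pose just before it. get_calibration takes no time and is no camera call.
- r.sign_off(): hands the job in; it is judged then, once.
The state is a dict: "t": time; "joint_pos": joint angles; "joint_vel": joint speeds; "joint_efforts": joint torques, N m; "position": TCP position; "ee_rot": TCP orientation; "ft_force": force on the tool from outside, world axes, zero at the start; "moment": the same for the moment, N m; "grip_width": finger opening in m; "grasp_force": force on a finger pad.
Only numpy, scipy, OpenCV 4.12 (cv2) and the standard library are available. Lean on these libraries where they do the work, as an engineer would, in place of code of your own. Each camera call takes 0.05 s, during which the arm holds its last target. There are 200 camera calls.

TASK

The desktop conveyor's lane is set for slim bottles; change it over to the wide bottle. Loosen the clamp lever on the movable guide rail's collar before anything else, slide that rail outwards until the lane is about 6 mm wider than the wide bottle, and turn the lever fully tight again; then set the wide bottle down gently, upright, on the belt between the two rails. Keep the bottle upright throughout, do not force the collar along while it is clamped, and leave the slim bottle, the camera and the rover standing where they are.

Things in the scene. Friction and masses are not known exactly. Their poses are not given: they have to be found in the camera images.
- conveyor: desktop belt conveyor fixed to the table, 460 mm long, 160 mm wide. Origin on the table under the belt's middle; x along the lane (at yaw 0 straight away from the robot), y across it to the left, z up; all conveyor coordinates below are in this frame. Side frames at y +-60 to +-80 mm, tops at z 75 mm. Motor at the left far end (x 95 to 218, y to 118, below z 80 mm)
- belt_mid (a point): middle of the dark belt's top, conveyor (0, 0, 70) mm; the belt spans y -58 to +58 mm and x -227 to +227 mm. Two white guide rails 22 mm high run along it, 25 to 47 mm above the belt (z 95 to 117 mm), straight from x -110 to +110 mm, then flared outwards to x +-144 mm; the lane is between them
- lane_fixed (a point): middle of the inner (lane side) face of the left, fixed rail: conveyor (0, 45, 106) mm. That rail is 10 mm thick; its two brackets at x +-70 mm (y 55 to 73) reach z 127 mm
- tie_bar (a point): top of the aluminium tie bar at the outer end of the two steel cross rods, conveyor (-35, -196, 119) mm; it spans x -90 to +20, y -190 to -202 mm, on a leg. The rods run along y at z 106 mm: a 16 mm rod at x 0 (carries the clamp collar) and a 10 mm rod at x -70 mm. Their inner support blocks stand on the right side frame, y -62 to -78, x -15 to 15 and -82 to -58 mm, tops z 123 mm
- sensor_top (a point): top of the photo sensor on the right side frame: conveyor (175, -64, 155) mm, 18 x 34 mm on its post; a flat reflector stands opposite at x 175, y 66 to 77 mm, also to z 155 mm
- guide (a joint): position of the movable (right) rail along the rods, m: lane width between the inner faces = 0.040 + this value; it grows as the rail goes outwards (conveyor -y), stops at 0 and 0.052. Rail, arm, bushing and collar move as one piece (0.45 kg). Clamp loose: slides against about 5 N friction, no spring, stays where left. Clamp tight: withstands over 60 N
- guide_face (a point): middle of the movable rail's inner (lane side) face: conveyor x 0, z 106, y = 5 mm - joint value. The rail is 10 mm thick, to the right of this point. A flat arm (x -48 to -24, z 102 to 110 mm) joins it to the collar. It can be pushed from inside the lane or from outside, or pinched from above
- collar (a point): centre of the clamp collar on the 16 mm rod (conveyor x 0, z 106 mm), 108 mm to the right of guide_face: a steel ring of diameter 42 mm, 36 mm long along the rod, joined to a brass bushing on the other rod
- clamp (a joint): clamp lever angle, rad: 0 = fully tight (stop), lever pointing outwards along the rod (conveyor -y); grows as it loosens, counter-clockwise from above, stop at 1.8; at 1.57 it points along conveyor +x. The screw frees the rod beyond about 0.5 and is tight within 0.2 of 0. Friction about 0.13 N m (2 N at the grip), no spring, stays where left. It can be pushed round with shut fingers
- lever_pivot (a point): on the lever's vertical axis above the collar's centre, at the top of its 27 mm hub, conveyor z 162 mm. It moves with the collar
- lever_tip (a point): centre of the 19 mm ball that ends the black clamp lever, 76 mm from the lever's axis, conveyor z 168 mm. The grip is a 15 mm round bar whose centreline climbs from z 153 mm (6 mm from the axis) to z 164 mm (32 mm) and z 168 mm (ball)
- bottle: the wide bottle, loose, 0.15 to 0.31 kg, whitish plastic: diameter 66 mm up to z 95 mm, shoulder to a 33 mm neck at z 119 mm, screw cap of diameter 38 mm from z 126 to 150 mm (top). Origin at the centre of its underside, z up
- slim_bottle: the slim bottle of the same ware, loose: diameter 44 mm, 165 mm tall, cap diameter 30 mm. Origin at the centre of its underside. Leave alone
- camera: black camera on a table tripod, loose, 195 mm tall. Origin on the table below its middle; the camera body spans +-23 mm in x, +-58 mm in y, z 106 to 194 mm, its lens points to -x (to x -77 mm), tripod feet 69 mm from the origin. Leave alone
- rover: small wheeled classroom robot, loose, 126 mm long (x), 104 mm wide, 83 mm tall, with a sensor mast at x -46 mm, 127 mm tall. Origin on the table below its middle. Leave alone

How it is judged:
By the outcome, as a careful person would: the job done as asked, in the order asked, and still so for the second after the job is handed in, with the robot touching nothing.
It also fails if it takes over 70 s, if anything falls off the work surface, if the arm or the gripper's body presses on something with over 40 N, if the wrist force passes 120 N, or if a joint passes its speed limit or range.

## Working session

There is one attempt and no reset: what is moved stays moved. The work goes in short steps, Python scripts to look and compute and a shell command to move; the robot and the scene stay as the last step left them, time stands still between calls to the robot, and variables do not carry over. Pictures are saved under pics/ and viewed, at most 10 in all, crops included, and the job is handed in when it is done.

```bash
mkdir -p pics; ls
cat > h.py <<'E'
import numpy as np, cv2
from workcell import r
def snap(n,f):
    im=r.capture(n); cv2.imwrite('pics/'+f,im[...,::-1]); return im
def cam(n):
    c=r.get_calibration(n); K=np.array([[c['fx'],0,c['cx']],[0,c['fy'],c['cy']],[0,0,1]]); D=np.array(c['D'],float)
    if 'R' in c: R=np.array(c['R']);t=np.array(c['t'])
    else:
        from scipy.spatial.transform import Rotation as Ro
        s=r.observe(); T=np.eye(4);T[:3,:3]=Ro.from_euler('xyz',s['ee_rot']).as_matrix();T[:3,3]=s['position']
        M=np.linalg.inv(T@np.array(c['tool_from_camera']));R=M[:3,:3];t=M[:3,3]
    return K,D,R,t
def ray(C,uv):
    K,D,R,t=C; p=cv2.undistortPoints(np.array([[uv]],float),K,D)[0,0]
    return -R.T@t, R.T@np.array([p[0],p[1],1])
def onz(C,uv,z):
    o,d=ray(C,uv); return o+d*(z-o[2])/d[2]
def tri(C1,a,C2,b):
    o,d=ray(C1,a);p,e=ray(C2,b)
    s=np.linalg.lstsq(np.c_[d,-e],p-o,rcond=None)[0]; A=o+d*s[0];B=p+e*s[1]
    return (A+B)/2,np.linalg.norm(A-B)
def proj(C,X):
    K,D,R,t=C; return cv2.projectPoints(np.atleast_2d(np.array(X,float)),cv2.Rodrigues(R)[0],t,K,D)[0][:,0]
E
python3 - <<'E'
from h import *
a=snap('scene','s0.png');b=snap('side','d0.png')
s=r.observe();print(s['t'],s['position'],s['ee_rot'],s['grip_width'])
for n in('scene','side'):
    C=cam(n);print(n,-C[2].T@C[3],C[2][2])
E
```

```text
pics
0.1 [ 0.19129836 -0.56796733  0.20172228] [-3.13988811e+00 -1.85897138e-04  3.24781341e-01] 0.08560711373195135
scene [1.3567028  0.06691013 0.95521762] [-0.68310789 -0.04404253 -0.72898825]
side [0.31782519 1.00476684 1.05998037] [ 0.18794155 -0.71286613 -0.67564773]
```

View pics/s0.png

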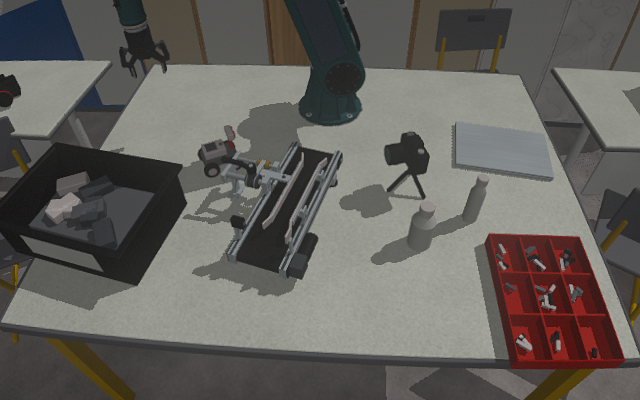

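View pics/d0.png

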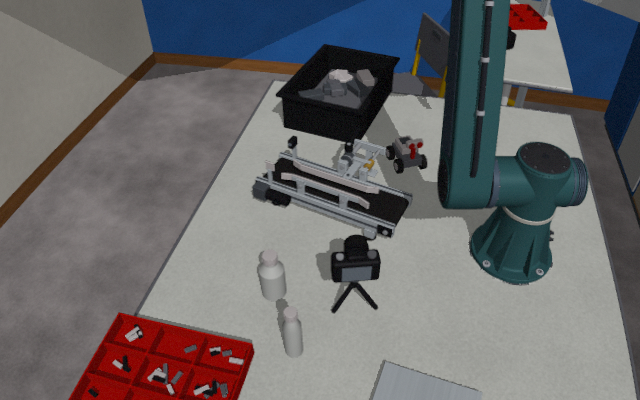

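The scene view has the conveyor at about (290,210), the rover at (220,150), the camera at (408,155), the wide bottle at (421,226) and the slim one at (477,198). In the side view the wide bottle is at (271,275) and the conveyor at (335,190). Next I'll enlarge the conveyor in both views.

Run:
```python
from h import *
a=cv2.imread('pics/s0.png');b=cv2.imread('pics/d0.png')
A=cv2.resize(a[130:285,215:350],None,fx=3.8,fy=3.8,interpolation=cv2.INTER_CUBIC)
B=cv2.resize(b[125:245,245:420],None,fx=4.5,fy=4.5,interpolation=cv2.INTER_CUBIC)
cv2.imwrite('pics/s0c.png',np.clip(A*1.5,0,255));cv2.imwrite('pics/d0c.png',np.clip(B*1.5,0,255))
# bottles: bright low-saturation blobs
for n,im,boxes in(('scene',a,[(400,195,440,255),(460,168,495,228)]),('side',b,[(252,245,292,305),(275,303,308,360)])):
    for x0,y0,x1,y1 in boxes:
        p=im[y0:y1,x0:x1].astype(int);print(n,(x0,y0));print(p.max(2)[::5,::4])
```

```text
scene (400, 195)
[[110 121 141 154 156 107  41 155 150 154]
 [153 152 153 151 143 143 156 149 152 154]
 [154 151 153 150 154 128 146 146 147 152]
 [154 152 153 154 155  78 132 148 149 153]
 [155 154 152 130  79  81  93  95  89 152]
 [151 156 154  78  89  96 101 118 134 144]
 [157 154 159  75  96 100 108 121 131  89]
 [155 151 145  79  85  90  92  91  94  99]
 [159 157  75  81  87  91  92  91 100  98]
 [ 99  99  75  84  90  93  93  92 160 154]
 [101  98  95  85  90  92  92  97 155 154]
 [102  97 102 104  92  93  97 155 161 158]]
scene (460, 168)
[[100 100  89  90  90 100  85  93 116]
 [153 153 158 155 160 155 156 160 118]
 [157 158 157 157 148 149 145 147 160]
 [158 153 156 159  98  90  99 155 157]
 [155 155 158  64  86  96 115 157 157]
 [161 159 161  79  91  96 104 157 157]
 [158 157  66  85  91  94 123 158 156]
 [156 157  78  87  92  94 159 160 153]
 [155  96  84  90  93 117 156 157 155]
 [155  77  87  91  93 158 154 152 152]
 [ 98  82  90  93 103 156 161 159 157]
 [ 98  99  97 118 156 157 156 158 156]]
side (252, 245)
[[163 159 162 161 159 156 162 158 160 161]
 [163 162 161 149 156
[... 355 characters left out ...]
9 115 158]
 [162 162 162 118 138 146 147 138 133 160]
 [163 164 165 163 151 146 136 101 105 159]]
side (275, 303)
[[150 104 104 128 161 164 159 161 158]
 [158 102 104 156 156 154 160 158 161]
 [159 103 129 158 159 159 159 157 158]
 [160 104 103 141 154 137 159 156 157]
 [156 104  78 140 160 154 103 158 160]
 [159 140 100 141 159 155 127 158 159]
 [160 162 101 139 151 150 132 159 160]
 [162 161  92 134 149 150 134 159 157]
 [159 162 100 132 145 150 135 148 161]
 [161 160 158 127 145 148 137 143 162]
 [160 159 161 124 141 146 137 161 163]
 [163 161 161 161 164 163 160 164 162]][ WARN:0@0.400] global loadsave.cpp:1063 imwrite_ Unsupported depth image for selected encoder is fallbacked to CV_8U.
```

View pics/s0c.png

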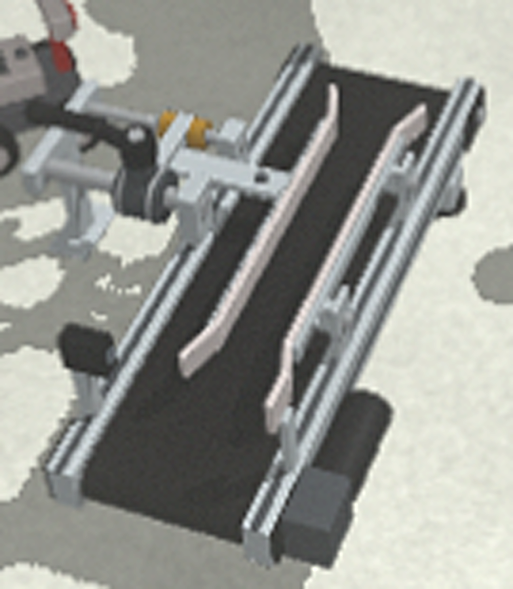

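View pics/d0c.png

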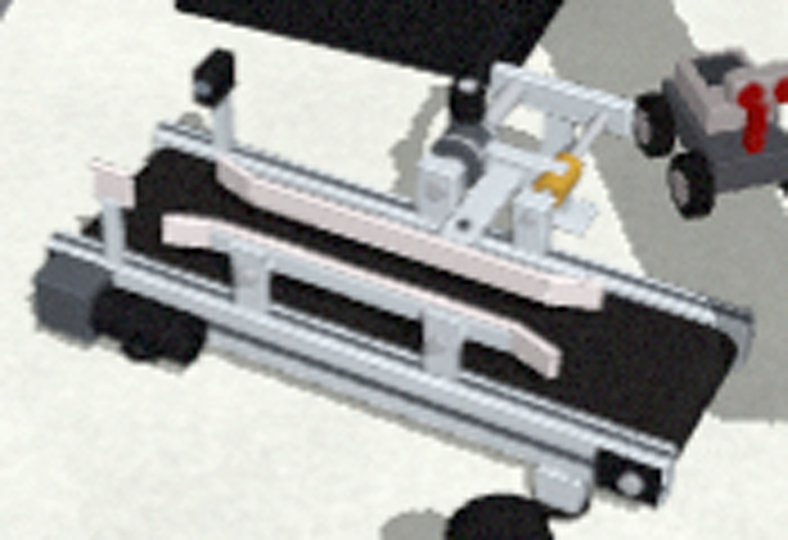

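The scene crop shows the lever (crop 138,140 to about 35,105) pointing outwards along the rod, so the clamp is tight; the rails are close together. The side crop confirms this, with the frame ends at (55,240), (672,452), (163,128) and (748,318). I'll fit the conveyor pose from these points.

```bash
cat > fit.py <<'E'
from h import *
from scipy.optimize import least_squares
def W(p,X):
    X=np.atleast_2d(np.array(X,float))/1000; c,s=np.cos(p[2]),np.sin(p[2])
    return np.c_[p[0]+c*X[:,0]-s*X[:,1],p[1]+s*X[:,0]+c*X[:,1],X[:,2]]
E
python3 - <<'E'
from fit import *
S=cam('scene');Dd=cam('side')
X=[(-230,-70,75),(-230,70,75),(230,-70,75),(230,70,75),(175,-64,155)]
us=np.array([(307,50),(468,85),(66,462),(262,520),(92,332)])/3.8+(215,130)
ud=np.array([(748,318),(672,452),(163,128),(55,240),(218,55)])/4.5+(245,125)
f=lambda p:np.r_[(proj(S,W(p,X))-us).ravel(),(proj(Dd,W(p,X))-ud).ravel()]
q=least_squares(f,[.6,-.1,0],loss='soft_l1');p=q.x
print(p,np.degrees(p[2]));print(f(p).reshape(-1,2).round(1))
np.save('p.npy',p)
for l,x in(('piv0',(0,-103,162)),('tip0',(0,-179,168)),('tie',(-35,-196,119))):
    w=W(p,x);print(l,w.round(3),((proj(S,w)-(215,130))*3.8).round(),((proj(Dd,w)-(245,125))*4.5).round())
# lane: rail top inner edge positions in crop for joint j
for j in(0,5,10,15,20):
    w=W(p,[(110,5-j,117),(-110,5-j,117)]);print(j,((proj(S,w)-(215,130))*3.8).round().tolist(),((proj(Dd,w)-(245,125))*4.5).round().tolist())
print('wide',tri(S,(428,204),Dd,(268,253)),'slim',tri(S,(483,177),Dd,(290,310)))
print('cam base',tri(S,(408,135),Dd,(356,245)), 'rover',onz(S,(218,150),.08))
E
```

```text
[ 0.5400662  -0.08215935 -0.25369081] -14.535412804742517
[[ 0.7 -2.7]
 [ 0.4 -3.2]
 [-0.5  1.6]
 [-0.2  1.1]
 [-0.6 -0.2]
 [ 1.7 -0.1]
 [ 1.6  0.6]
 [-1.  -0.4]
 [-0.2 -0.7]
 [-1.   1.4]]
piv0 [[ 0.514 -0.182  0.162]] [[146. 133.]] [[465.  91.]]
tip0 [[ 0.495 -0.255  0.168]] [[ 50. 106.]] [[511.  26.]]
tie [[ 0.457 -0.263  0.119]] [[ 61. 120.]] [[563.  82.]]
0 [[233.0, 322.0], [343.0, 112.0]] [[249.0, 186.0], [547.0, 283.0]]
5 [[226.0, 320.0], [337.0, 111.0]] [[252.0, 182.0], [550.0, 279.0]]
10 [[219.0, 318.0], [331.0, 110.0]] [[256.0, 178.0], [553.0, 274.0]]
15 [[212.0, 316.0], [325.0, 108.0]] [[259.0, 173.0], [556.0, 269.0]]
20 [[205.0, 315.0], [319.0, 107.0]] [[263.0, 169.0], [559.0, 265.0]]
wide (array([0.62587537, 0.27822068, 0.15586013]), np.float64(0.002804841898411217)) slim (array([0.52796273, 0.43267418, 0.16524934]), np.float64(0.00026325078593638333))
cam base (array([0.41460323, 0.24004353, 0.19962007]), np.float64(0.011060102571964813)) rover [ 0.36418806 -0.3313492   0.08      ]
```

```bash
python3 -m inch '[[[0,0,0,10,0,0,0],[0,0,0,20,0,0,0],[0,0,0,20,0,0,0],[0,30,35,22,0,0,-33],[0,30,35,22,0,0,-33],[0,30,35,22,0,0,-33],[0,30,35,22,0,0,-33],[0,30,35,22,0,0,-33]]]' 20
python3 -m inch '[[[0,0,0,0,0,0,0]]]'
python3 - <<'E'
from h import *
C=cam('wrist');s=r.observe();print(s['position'],s['ee_rot'],-C[2].T@C[3],C[2][2])
E
```

```text
t: 0.77
position: [0.3221, -0.4153, 0.3686]
ee_rot: [-3.141, 0.001, -0.258]
ft_force: [0.6, -0.7, -0.7]
grip_width: -0.0
grasp_force: 0.0
t: 0.85
position: [0.3258, -0.4118, 0.3705]
ee_rot: [-3.139, -0.004, -0.251]
ft_force: [0.9, -0.6, 0.1]
grip_width: 0.0002
grasp_force: 0.0
[ 0.32584665 -0.41182771  0.37046514] [-3.13944187 -0.00356673 -0.25130877] [ 0.39641547 -0.42974952  0.54217344] [-0.27352883  0.07164311 -0.95919197]
```

```bash
python3 -m inch '[[[0,20,25,3,0,0,0],[0,20,25,3,0,0,0],[0,20,25,3,0,0,0],[0,20,25,3,0,0,0],[0,20,25,3,0,0,0],[0,20,25,3,0,0,0],[0,20,25,3,0,0,0],[0,20,25,3,0,0,0]]]'
python3 -m inch '[[[0,0,0,0,0,0,0],[0,0,0,0,0,0,0],[0,0,0,0,0,0,0]]]'
python3 - <<'E'
from fit import *
C=cam('wrist');im=snap('wrist','w1.png');np.savez('w1.npz',*C)
p=np.load('p.npy')
print(proj(C,W(p,[(0,-108,162),(0,-184,168),(-35,-196,119),(0,45,117),(0,0,117),(110,45,117),(-110,45,117)])).round())
E
```

```text
t: 1.52
position: [0.5231, -0.1643, 0.3985]
ee_rot: [-3.141, 0.0, -0.249]
ft_force: [0.2, -1.1, -0.6]
grip_width: -0.0002
grasp_force: 0.0
t: 1.77
position: [0.5211, -0.1674, 0.3981]
ee_rot: [3.141, 0.001, -0.25]
ft_force: [-0.7, 0.7, 0.6]
grip_width: -0.0002
grasp_force: 0.0
[[335. 171.]
 [390. 172.]
 [389. 189.]
 [233. 166.]
 [262. 166.]
 [227.  89.]
 [238. 232.]]
```

View pics/w1.png

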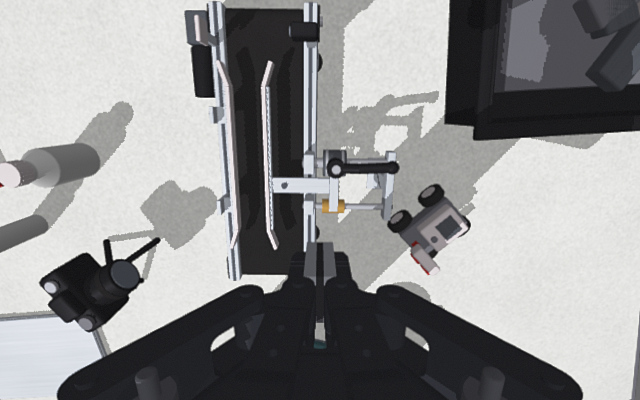

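The wrist view shows the pivot at (337,170), the ball at (393,167), the movable rail along (265,88)–(268,235), the fixed rail along (232,90)–(238,235), and the rover at (435,228). I'll enlarge it to refine the measurement.

Run:
```python
from fit import *
im=cv2.imread('pics/w1.png')
A=cv2.resize(im[60:250,205:415],None,fx=3.1,fy=3.1,interpolation=cv2.INTER_CUBIC)
for k in range(0,210,20): cv2.line(A,(int(k*3.1),0),(int(k*3.1),6),(0,0,255),2)
for k in range(0,190,20): cv2.line(A,(0,int(k*3.1)),(6,int(k*3.1)),(0,0,255),2)
cv2.imwrite('pics/w1c.png',cv2.convertScaleAbs(A,alpha=1.4))
for v in (75,105,190,225,262): print(v,im[v,200:340].max(1).tolist())
```

```text
75 [40, 41, 39, 37, 37, 37, 34, 32, 32, 30, 26, 20, 45, 148, 232, 230, 229, 200, 101, 96, 180, 238, 234, 235, 202, 111, 97, 99, 78, 42, 39, 44, 43, 42, 43, 42, 41, 41, 42, 42, 42, 36, 30, 32, 31, 30, 31, 33, 29, 33, 33, 30, 31, 29, 38, 42, 43, 43, 43, 43, 40, 40, 31, 81, 234, 238, 234, 238, 152, 95, 94, 68, 42, 40, 41, 42, 42, 31, 32, 30, 32, 31, 30, 30, 31, 31, 32, 30, 33, 30, 43, 44, 42, 43, 40, 43, 39, 45, 41, 42, 44, 40, 26, 88, 239, 232, 227, 230, 171, 102, 92, 111, 203, 225, 226, 232, 154, 95, 158, 164, 167, 167, 162, 156, 153, 156, 158, 159, 161, 159, 159, 159, 159, 157, 153, 156, 162, 163, 162, 162]
105 [233, 231, 225, 222, 220, 224, 230, 233, 232, 228, 227, 225, 227, 233, 238, 232, 228, 229, 230, 190, 121, 91, 74, 136, 208, 208, 219, 232, 234, 187, 113, 92, 96, 78, 47, 28, 30, 29, 30, 31, 30, 32, 30, 31, 31, 30, 33, 31, 29, 32, 33, 32, 32, 31, 31, 31, 31, 40, 41, 39, 28, 81, 240, 236, 233, 199, 136, 155, 231, 128, 67, 41, 42, 43, 44, 43, 43, 38, 32, 30, 31, 31, 34, 31, 30, 32, 32, 30, 31, 30, 37, 42, 43, 41, 42, 40, 43, 43, 43, 43, 41, 40, 29, 93, 240, 231, 226, 231, 139, 96
[... 1375 characters left out ...]
, 162, 163, 165, 165, 163, 160, 160, 164, 164, 162, 163, 164, 163, 162, 160, 159, 157, 157, 158]
262 [227, 227, 229, 231, 232, 233, 230, 229, 228, 226, 227, 230, 228, 226, 229, 232, 233, 233, 232, 230, 232, 234, 233, 231, 230, 234, 206, 108, 166, 237, 240, 201, 123, 96, 112, 231, 234, 238, 183, 104, 75, 48, 40, 41, 42, 42, 44, 42, 42, 43, 42, 42, 44, 40, 43, 42, 43, 44, 44, 42, 40, 42, 44, 43, 42, 41, 42, 42, 42, 43, 42, 42, 42, 42, 42, 41, 44, 41, 40, 42, 44, 41, 43, 41, 41, 42, 42, 43, 39, 43, 41, 42, 40, 42, 38, 38, 37, 37, 37, 36, 36, 36, 36, 35, 53, 96, 93, 94, 91, 92, 92, 92, 90, 92, 94, 94, 47, 25, 29, 29, 29, 27, 27, 54, 95, 93, 92, 93, 91, 93, 92, 92, 91, 94, 92, 47, 35, 36, 37, 37]
```

View pics/w1c.png

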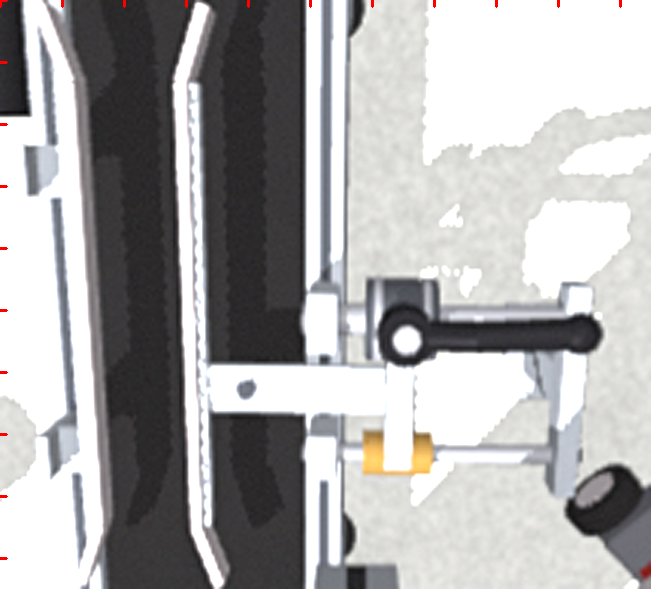

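The enlarged view confirms the hub at crop (406,341), the ball at (583,334), and the tie bar centre line at x≈572. The rails' inner top edges are read from the pixel rows; now I'll compute.

Run:
```python
from fit import *
z=np.load('w1.npz');C=[z[k] for k in z.files]
F=[onz(C,(u,v),.117) for u,v in((230,105),(235.7,190),(238.2,225))]
M=[onz(C,(u,v),.117) for u,v in((261.8,105),(264.9,190),(266.5,225))]
Rf=[onz(C,(u,v),.075) for u,v in((303.5,75),(303.5,105),(303.6,225))]  # right frame inner edge y=-60
for n,L in(('fixed',F),('mov',M),('rframe',Rf)):
    d=L[0]-L[-1];print(n,np.array(L).round(4).tolist(),'yaw',np.degrees(np.arctan2(d[1],d[0])).round(2))
P=onz(C,(205+406/3.1,60+341/3.1),.162);B=onz(C,(205+583/3.1,60+334/3.1),.168)
T=[onz(C,(205+572/3.1,60+v/3.1),.119) for v in(288,490)]
d=T[0]-T[1]; print('tie',np.array(T).round(4).tolist(),'yaw',np.degrees(np.arctan2(d[1],d[0])))
b=B-P;print('piv',P,'tip',B,np.linalg.norm(b),'dir',np.degrees(np.arctan2(b[1],b[0])))
for yaw in(-14.5,-15,-15.5):
    t=np.radians(yaw);ey=np.array([-np.sin(t),np.cos(t)]);ex=np.array([np.cos(t),np.sin(t)])
    f=np.mean([x[:2]@ey for x in F]);m=np.mean([x[:2]@ey for x in M]);g=np.mean([x[:2]@ey for x in Rf])
    print(yaw,'lane',f-m,'F-R',f-g,'(105)','F-T',f-np.mean([x[:2]@ey for x in T]),'(241)','m-piv',m-P[:2]@ey,'(108)','org y',f-.045,'x of piv',P[:2]@ex,'tie x',np.mean([x[:2]@ex for x in T])+.035)
p=np.load('p.npy');t=p[2];print(p)
```

```text
fixed [[0.6365, -0.0631, 0.117], [0.5139, -0.03, 0.117], [0.4573, -0.0148, 0.117]] yaw -15.09
mov [[0.6249, -0.1078, 0.117], [0.5025, -0.0744, 0.117], [0.4459, -0.0594, 0.117]] yaw -15.12
rframe [[0.6541, -0.176, 0.075], [0.6115, -0.1645, 0.075], [0.416, -0.1115, 0.075]] yaw -15.17
tie [[0.5114, -0.2738, 0.119], [0.4089, -0.2548, 0.119]] yaw -10.512014134975356
piv [ 0.51432611 -0.18911741  0.162     ] tip [ 0.49925995 -0.26513952  0.168     ] 0.077732550054799 dir -101.20970132550235
-14.5 lane 0.04601557064297555 F-R 0.10491464360668966 (105) F-T 0.2400312287512097 (241) m-piv 0.10768554179688689 (108) org y 0.05438450948357165 x of piv 0.5452948262730113 tie x 0.5466698516870813
-15 lane 0.04601331227932323 F-R 0.10445224231198377 (105) F-T 0.2401633289177339 (241) m-piv 0.10752975797900624 (108) org y 0.05898707017039494 x of piv 0.5457480588807528 tie x 0.547877727455392
-15.5 lane 0.04600754982379303 F-R 0.10398188657462251 (105) F-T 0.24027713971693082 (241) m-piv 0.10736578535373711 (108) org y 0.06358171183922245 x of piv 0.5461597306608609 tie x 0.5490465455990701
[ 0.5400662  -0.08215935 -0.25369081]
```

```bash
python3 -m inch '[[[0,-5.8,-6.1,0,0,0,-0.7],[0,-5.8,-6.1,0,0,0,-0.7],[0,-5.8,-6.1,-3,0,0,-0.7],[0,-5.8,-6.1,-7,0,0,-0.7],[0,-5.8,-6.1,-11,0,0,-0.7],[0,-5.8,-6.1,-15,0,0,-0.7],[0,-5.8,-6.1,-18,0,0,-0.7],[0,-5.8,-6.1,-18,0,0,-0.7]]]'
python3 -m inch '[[[0,0,0,0,0,0,0],[0,0,0,-3,0,0,0],[0,0,0,-6,0,0,0],[0,0,0,-7.3,0,0,0],[0,0,0,-7.3,0,0,0],[0,0,0,-7.3,0,0,0]]]'
```

```text
t: 2.48
position: [0.4581, -0.2264, 0.2126]
ee_rot: [-3.138, 0.012, -0.266]
ft_force: [-1.0, 0.8, -0.6]
grip_width: 0.0001
grasp_force: 0.0
t: 2.98
position: [0.4648, -0.2292, 0.1476]
ee_rot: [3.141, -0.002, -0.264]
ft_force: [0.9, -0.2, -0.1]
grip_width: -0.0003
grasp_force: 0.0
```

```bash
python3 -m inch '[[[0,1.76,-0.37,0,0,0,0],[0,2.5,-0.8,0,0,0,0],[0,3.2,-1.17,0,0,0,0],[0,4.8,-1.5,0,0,0,0],[0,6.4,-1.3,0,0,0,0],[0,7.8,-0.65,0,0,0,0],[0,8.3,-0.3,0,0,0,0],[0,8.3,-0.3,0,0,0,0]]]'
python3 -m inch '[[[0,-1.5,-3,0,0,0,0],[0,-1.5,-3,0,0,0,0],[0,-1.5,-3,5,0,0,0],[0,-1.5,-3,10,0,0,0],[0,-1.5,-3,14,0,0,0],[0,0,-5,18,0,0,0],[0,0,-5,20,0,0,0]]]'
python3 - <<'E'
from fit import *
p=[.5427,-.0846,np.radians(-15.05)];np.save('p.npy',p)
C=cam('wrist');snap('wrist','w2.png');np.savez('w2.npz',*C)
print(proj(C,W(p,[(0,-109,162)]+[(76*np.sin(t),-109-76*np.cos(t),168) for t in(1,1.2,1.4)])).round())
E
```

```text
t: 3.65
position: [0.548, -0.2302, 0.1462]
ee_rot: [-3.141, -0.001, -0.262]
ft_force: [-1.2, -0.5, 0.3]
grip_width: -0.0001
grasp_force: 0.0
t: 4.23
position: [0.5461, -0.2814, 0.3483]
ee_rot: [3.141, -0.001, -0.264]
ft_force: [1.0, -0.5, -0.7]
grip_width: 0.0001
grasp_force: 0.0
[[257. 219.]
 [287. 170.]
 [275. 164.]
 [263. 161.]]
```

View pics/w2.png

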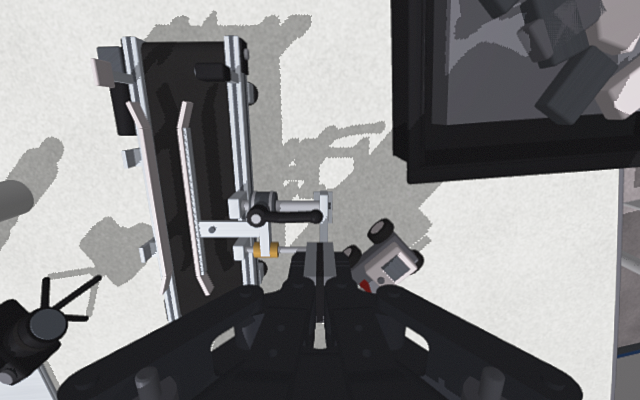

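The lever still points outwards: pivot (257,217), ball (320,215). I'll triangulate the lever's height and position from the two wrist views before pushing again.

Run:
```python
from fit import *
p=np.load('p.npy')
C1,C2=[[np.load(f)[k] for k in np.load(f).files] for f in('w1.npz','w2.npz')]
inv=lambda w:(np.array([[np.cos(p[2]),np.sin(p[2])],[-np.sin(p[2]),np.cos(p[2])]])@(w[:2]-p[:2])).round(4)
for n,a,b in(('ball',(393,167.7),(320,215)),('piv',(336,170),(257,217))):
    X,e=tri(C1,a,C2,b);print(n,X,e,inv(X))
P=onz(C2,(257,217),.162);B=onz(C2,(320,215),.168);print(inv(P),inv(B))
for j in(6,32):print(j,proj(C2,W(p,[(0,-103-j,162),(0,-179-j,168),(0,5-j,117),(0,45,117)])).round())
print(inv(np.array(r.observe()['position'])), proj(C2,[r.observe()['position']]), r.get_calibration('wrist')['tool_from_camera'])
```

```text
ball [ 0.49551874 -0.26820517  0.15279664] 0.0005916606026152659 [ 0.0021 -0.1896]
piv [ 0.51375919 -0.18900975  0.15485842] 0.0016636842701724312 [-0.0008 -0.1083]
[ 0.0024 -0.1095] [ 0.0071 -0.1897]
6 [[257. 219.]
 [316. 220.]
 [187. 208.]
 [155. 208.]]
32 [[277. 219.]
 [337. 220.]
 [206. 208.]
 [155. 208.]]
[ 0.0587 -0.1911] [[323.45279874 235.68201782]] [[-5.03976610e-05 -9.58180903e-01 -2.86163162e-01  7.34140390e-02]
 [ 9.99999732e-01 -2.57433009e-04  6.85866568e-04 -5.64453717e-04]
 [-7.30852091e-04 -2.86163050e-01  9.58180659e-01 -1.71446108e-01]
 [ 0.00000000e+00  0.00000000e+00  0.00000000e+00  1.00000000e+00]]
```

The lever hasn't moved and is where I expected it. I'll repeat the push slightly lower and in smaller steps, looking midway.

```bash
python3 -m inch '[[[0,-8.1,5.2,0,0,0,0],[0,-8.1,5.2,0,0,0,0],[0,-8.1,5.2,0,0,0,0],[0,-8.1,5.2,-4,0,0,0],[0,-8.1,5.2,-8,0,0,0],[0,-8.1,5.2,-12,0,0,0],[0,-8.1,5.2,-16,0,0,0],[0,-8.1,5.2,-18,0,0,0]]]'
python3 -m inch '[[[0,0,0,-1.5,0,0,0],[0,0,0,-3,0,0,0],[0,0,0,-3,0,0,0],[0,0,0,-3,0,0,0]]]'
python3 -m inch '[[[0,1.4,-0.3,0,0,0,0],[0,1.76,-0.37,0,0,0,0],[0,2.2,-0.6,0,0,0,0],[0,2.5,-0.8,0,0,0,0],[0,2.8,-1,0,0,0,0],[0,3.2,-1.17,0,0,0,0]]]'
python3 - <<'E'
from h import *
a=r.capture('scene')[...,::-1];b=r.capture('side')[...,::-1];w=r.capture('wrist')[...,::-1]
c=[cv2.resize(x,(400,400),interpolation=cv2.INTER_CUBIC) for x in(a[110:210,200:300],b[110:210,290:390])]
cv2.imwrite('pics/m3.png',cv2.convertScaleAbs(np.hstack(c),alpha=1.4))
E
```

```text
t: 4.95
position: [0.462, -0.2267, 0.1614]
ee_rot: [-3.14, 0.006, -0.263]
ft_force: [-1.0, -0.5, 0.3]
grip_width: -0.0
grasp_force: 0.0
t: 5.28
position: [0.4645, -0.2283, 0.1352]
ee_rot: [-3.141, 0.002, -0.263]
ft_force: [0.6, -0.5, -0.2]
grip_width: -0.0001
grasp_force: 0.0
t: 5.78
position: [0.4969, -0.2401, 0.1358]
ee_rot: [-3.141, 0.002, -0.263]
ft_force: [-2.5, 1.1, 1.4]
grip_width: 0.0004
grasp_force: 1.7
```

View pics/m3.png

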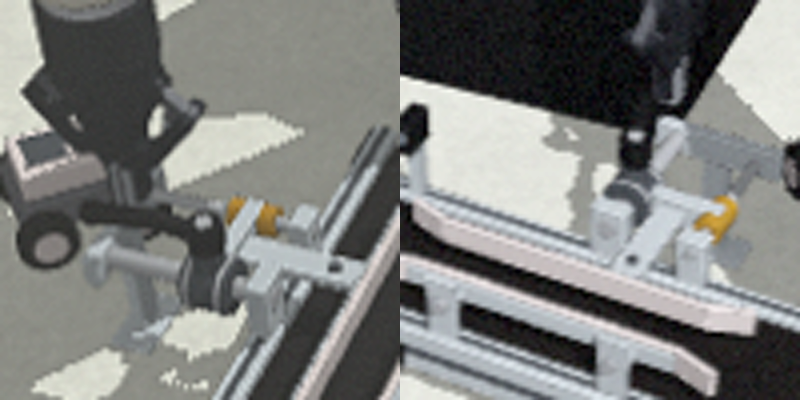

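The clamp lever now shows contact: the ball is at (95,212) and the hub at (205,220) in the left half, turned a little, with a 2.5 N reaction. I'll keep going round the arc.

```bash
python3 -m inch '[[[0,0.8,-0.2,0,0,0,0],[0,1.6,-0.33,0,0,0,0],[0,2.4,-0.25,0,0,0,0],[0,3.2,-0.13,0,0,0,0],[0,3.9,0.2,0,0,0,0],[0,4.6,0.52,0,0,0,0],[0,5.1,0.9,0,0,0,0],[0,5.1,0.9,0,0,0,0]]]'
python3 - <<'E'
from fit import *
p=np.load('p.npy');S=cam('scene');C=cam('wrist')
a=r.capture('scene')[...,::-1];w=r.capture('wrist')[...,::-1]
c=[cv2.resize(x,(400,400),interpolation=cv2.INTER_CUBIC) for x in(a[110:210,200:300],w[100:300,200:400])]
cv2.imwrite('pics/m4.png',cv2.convertScaleAbs(np.hstack(c),alpha=1.4))
for t in(0,.6,.9,1.2,1.5):print(t,((proj(S,W(p,(76*np.sin(t),-109-76*np.cos(t),168)))-(200,110))*4).round())
E
```

```text
t: 6.6
position: [0.5502, -0.231, 0.1358]
ee_rot: [-3.141, -0.001, -0.262]
ft_force: [-1.4, -0.2, 2.5]
grip_width: 0.0005
grasp_force: 1.4
0 [[101. 191.]]
0.6 [[ 89. 236.]]
0.9 [[ 98. 257.]]
1.2 [[117. 275.]]
1.5 [[144. 288.]]
```

View pics/m4.png

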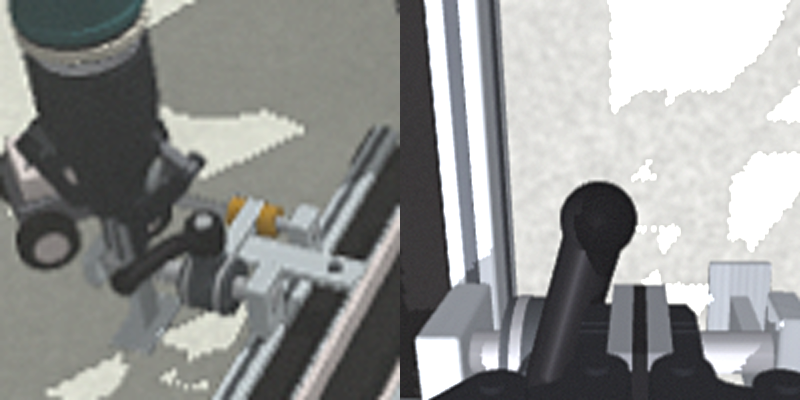

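The lever is now at about 1.2 rad (ball at (122,280) in the scene half), so the clamp is loose. I'll back away, lift, and move over the movable rail to pinch it.

```bash
python3 -m inch '[[[0,-0.6,-0.9,0,0,0,0],[0,-1.2,-1.75,0,0,0,0],[0,-1.2,-1.75,0,0,0,0],[0,-1.2,-1.75,4,0,0,0],[0,-1.2,-1.75,8,0,0,0],[0,-1.2,-1.75,12,0,0,0],[0,-1.2,-1.75,12.5,0,0,0],[0,-1.2,-1.75,12.5,0,0,0]]]'
python3 -m inch '[[[35,1.3,4,3,0,0,0],[35,1.3,8,3,0,0,0],[35,1.3,12,3,0,0,0],[35,1.3,15.5,3,0,0,0],[35,1.3,15.5,3,0,0,0],[35,1.3,15.5,3,0,0,0]]]'
python3 - <<'E'
from fit import *
p=np.load('p.npy');C=cam('wrist');w=r.capture('wrist');cv2.imwrite('pics/w5.png',w[...,::-1])
inv=lambda w:(np.array([[np.cos(p[2]),np.sin(p[2])],[-np.sin(p[2]),np.cos(p[2])]])@(w[:2]-p[:2])).round(4)
print(r.observe()['position'],inv(np.array(r.observe()['position'])))
print(proj(C,W(p,[(76*np.sin(t),-109-76*np.cos(t),168) for t in(0,1.2)])).round())
g=w.max(2).astype(int)
for v in(150,200):
  print(v,[(u,round(inv(onz(C,(u,v),.117))[1]*1000,1)) for u in range(100,540) if abs(g[v,u]-g[v,u-1])>60])
E
```

```text
t: 7.37
position: [0.5386, -0.2509, 0.2644]
ee_rot: [3.14, -0.008, -0.264]
ft_force: [-0.3, 0.6, -0.1]
grip_width: -0.0001
grasp_force: 0.0
t: 7.87
position: [0.5485, -0.092, 0.2889]
ee_rot: [-3.141, 0.003, -0.26]
ft_force: [-0.2, -0.3, 0.0]
grip_width: 0.0297
grasp_force: 0.0
[ 0.54875214 -0.09355666  0.2891019 ] [ 0.0082 -0.0071]
[[494. 197.]
 [457. 125.]]
150 [(258, np.float64(65.0)), (263, np.float64(59.3)), (275, np.float64(45.6)), (315, np.float64(-0.2)), (316, np.float64(-1.3)), (320, np.float64(-5.9)), (322, np.float64(-8.2)), (324, np.float64(-10.4)), (325, np.float64(-11.6)), (362, np.float64(-53.9)), (367, np.float64(-59.6)), (372, np.float64(-65.4)), (430, np.float64(-132.0)), (447, np.float64(-151.6)), (475, np.float64(-184.1))]
200 [(261, np.float64(64.8)), (265, np.float64(60.0)), (277, np.float64(45.6)), (315, np.float64(-0.1)), (316, np.float64(-1.3)), (320, np.float64(-6.1)), (324, np.float64(-10.9)), (364, np.float64(-58.9)), (369, np.float64(-64.9)), (400, np.float64(-102.2)), (406, np.float64(-109.4)), (407, np.float64(-110.7)), (428, np.float64(-136.0)), (429, np.float64(-137.3)), (472, np.float64(-189.5))]
```

View pics/w5.png

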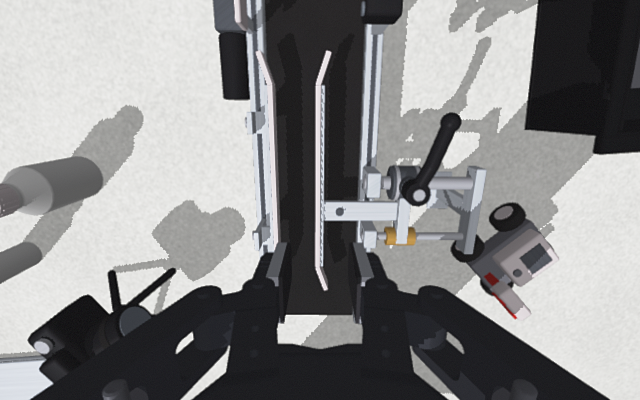

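The lever stays loose at about 1.15 rad (ball at (451,121)); the movable rail's inner edge is at u≈315 and the fixed one at u≈275, so the lane is about 46 mm. I'll descend and pinch the rail.

```bash
python3 -m inch '[[[35,0,0.1,-4,0,0,0],[35,0,0.1,-8,0,0,0],[35,0,0.1,-12,0,0,0],[35,0,0.1,-15,0,0,0],[35,0,0.1,-17,0,0,0],[35,0,0.1,-19,0,0,0],[35,0,0.1,-20,0,0,0],[35,0,0.1,-20,0,0,0]]]'
python3 -m inch '[[[0,0,0,0,0,0,0],[0,0,0,0,0,0,0],[0,0,0,0,0,0,0],[0,0,0,0,0,0,0],[0,0,0,0,0,0,0],[0,0,0,0,0,0,0]]]' 25
```

```text
t: 8.58
position: [0.5472, -0.0939, 0.0877]
ee_rot: [3.142, 0.006, -0.265]
ft_force: [-0.4, 0.4, 0.7]
grip_width: 0.0301
grasp_force: 0.0
t: 9.08
position: [0.5501, -0.0931, 0.0914]
ee_rot: [-3.142, -0.001, -0.263]
ft_force: [-0.1, -1.3, -0.8]
grip_width: -0.0002
grasp_force: 0.0
```

That used up my picture views, so from here I'll work from numbers. The fingers closed on nothing, so I'll check where the fingertips really are relative to the TCP, using the image already taken.

Run:
```python
from h import *
c=r.get_calibration('wrist');K=np.array([[c['fx'],0,c['cx']],[0,c['fy'],c['cy']],[0,0,1]]);M=np.linalg.inv(np.array(c['tool_from_camera']))
for x in(-.011,0,.011):
  for z in(0,-.013,-.026):
    q=M@[x,0,z,1];print(x,z,cv2.projectPoints(q[:3],np.zeros(3),np.zeros(3),K,np.array(c['D']))[0].ravel().round(1))
w=cv2.imread('pics/w2.png');print(w[225:300:4,314:327].max(2))
s=r.observe();print(s['position'],s['grip_width'],s['ft_force'])
w=r.capture('wrist');cv2.imwrite('pics/w6.png',w[...,::-1]);print(w[200:300:5,296:348:3].max(2))
```

```text
-0.011 0 [320.1 253.1]
-0.011 -0.013 [320.2 263. ]
-0.011 -0.026 [320.3 274.3]
0 0 [320.2 237.1]
0 -0.013 [320.2 245.9]
0 -0.026 [320.3 256.2]
0.011 0 [320.2 220.4]
0.011 -0.013 [320.2 228.2]
0.011 -0.026 [320.3 237.3]
[[164 160 158 163 161 142 143 149 147 147 149 148 148]
 [156 156 160 160 156 134 142 150 149 148 149 150 147]
 [157 160 162 158 155 136 143 148 147 148 150 150 148]
 [160 160 162 164 166 140 143 148 147 148 148 149 149]
 [152 153 153 147 146 122 131 131 133 139 139 138 137]
 [ 93  93  77  31  27  29  28  25  37  81  93  93  92]
 [ 93  94  79  33  28  28  30  26  38  81  95  92  92]
 [ 94  92  62  30  25  29  28  27  32  65  96  93  93]
 [ 95  93  62  30  24  31  27  28  32  67  95  94  93]
 [ 94  93  47  29  27  28  28  29  31  57  96  94  92]
 [ 95  94  49  27  27  26  28  26  26  53  95  93  93]
 [ 95  92  47  29  28  29  28  28  32  52  95  94  91]
 [ 95  93  37  24  27  28  29  28  23  44  96  94  92]
 [126 125  46  32  35  36  34  37  31  59 128 127 124]
 [131 132  50  33  37  37  35  35  34  59 135 128  76]
 [ 49  87  41  35  37  40  37  38  36  48  87  44  31]
 
[... 1065 characters left out ...]
 96  29  33  34  33  30]
 [ 33  35  32  63  93  94  95  30  27  66  94  94  94  35  31  35  35  30]
 [ 34  35  33  91  94  93  95  27  29  66  93  94  94  41  34  33  33  34]
 [ 43  43  40  96  93  94  95  25  29  52  94  94  93  65  41  45  43  41]
 [ 34  33  28  96  93  93  96  26  31  48  94  95  93  93  34  34  35  34]
 [ 32  29  35  96  95  92  95  22  30  43  93  93  96  96  32  34  34  33]
 [ 33  34  32  31  31  41 134  33  39  61 110  30  35  34  34  32  35  33]
 [ 42  40  40  33  33  32  49  39  40  48  32  31  34  34  44  42  42  32]
 [ 34  34  30  34  33  35  32  37  40  38  32  35  36  34  31  34  31  33]
 [ 31  32  34  35  33  34  30  37  39  36  32  36  33  35  33  33  29  32]]
```

In the image the fingertip edge sits at row 242, where a tip at the stated TCP should be near row 220. That puts the real tips about 30 mm short of the stated TCP. It also explains the first lever pass and this missed pinch, so I'll open and go lower in guarded steps.

```bash
python3 -m inch '[[[35,0,0,0,0,0,0],[35,0,0,0,0,0,0],[35,0,0,0,0,0,0],[35,0,0,-0.6,0,0,0],[35,0,0,-1.2,0,0,0],[35,0,0,-1.5,0,0,0],[35,0,0,-1.5,0,0,0]]]' 25
python3 -m inch '[[[0,0,0,0,0,0,0],[0,0,0,0,0,0,0],[0,0,0,0,0,0,0],[0,0,0,0,0,0,0],[0,0,0,0,0,0,0]]]' 25
```

```text
t: 9.72
position: [0.5487, -0.0928, 0.0744]
ee_rot: [-3.141, 0.002, -0.263]
ft_force: [0.3, 0.1, -0.2]
grip_width: 0.0299
grasp_force: 0.0
t: 10.13
position: [0.5496, -0.0929, 0.0755]
ee_rot: [-3.141, 0.0, -0.263]
ft_force: [1.1, 1.9, -3.2]
grip_width: 0.0088
grasp_force: 26.7
```

```bash
python3 -m inch '[[[0,-0.08,-0.3,0,0,0,0],[0,-0.19,-0.7,0,0,0,0],[0,-0.3,-1.1,0,0,0,0],[0,-0.4,-1.5,0,0,0,0],[0,-0.5,-1.9,0,0,0,0],[0,-0.6,-2.25,0,0,0,0],[0,-0.67,-2.5,0,0,0,0],[0,-0.67,-2.5,0,0,0,0]]]' 25
python3 -m inch '[[[0,0,0,0,0,0,0],[0,0,0,0,0,0,0]]]'
cat > lane.py <<'E'
from fit import *
p=np.load('p.npy');C=cam('wrist');w=r.capture('wrist');cv2.imwrite('pics/w7.png',w[...,::-1]);g=w.max(2).astype(int)
inv=lambda w:(np.array([[np.cos(p[2]),np.sin(p[2])],[-np.sin(p[2]),np.cos(p[2])]])@(w[:2]-p[:2])).round(4)
for v in(90,110,130,150,170,190,210):
  print(v,[(u,round(inv(onz(C,(u-.5,v),.117))[1]*1000,1)) for u in range(100,540) if abs(g[v,u]-g[v,u-1])>50 and -48<inv(onz(C,(u,v),.117))[1]*1000<58])
E
python3 lane.py
```

```text
t: 10.8
position: [0.5427, -0.118, 0.0755]
ee_rot: [-3.141, 0.0, -0.264]
ft_force: [2.0, 3.0, -4.1]
grip_width: 0.009
grasp_force: 26.7
t: 10.97
position: [0.5427, -0.118, 0.0756]
ee_rot: [-3.142, 0.0, -0.263]
ft_force: [0.8, 2.4, -4.0]
grip_width: 0.009
grasp_force: 26.6
90 [(308, np.float64(-27.0)), (309, np.float64(-27.4)), (322, np.float64(-32.7)), (327, np.float64(-34.8)), (332, np.float64(-36.8)), (333, np.float64(-37.2))]
110 [(308, np.float64(-26.9)), (309, np.float64(-27.3)), (322, np.float64(-32.7)), (326, np.float64(-34.4)), (332, np.float64(-36.9))]
130 [(308, np.float64(-26.8)), (309, np.float64(-27.2)), (322, np.float64(-32.7)), (325, np.float64(-34.0)), (332, np.float64(-37.0))]
150 [(118, np.float64(56.4)), (166, np.float64(35.2)), (309, np.float64(-27.1)), (317, np.float64(-30.6)), (322, np.float64(-32.7)), (331, np.float64(-36.6)), (332, np.float64(-37.1))]
170 [(309, np.float64(-27.0)), (331, np.float64(-36.7))]
190 [(309, np.float64(-26.9)), (331, np.float64(-36.8))]
210 [(175, np.float64(35.0)), (309, np.float64(-26.8)), (310, np.float64(-27.3)), (331, np.float64(-36.9))]
```

```bash
python3 -m inch '[[[25,0,0,0,0,0,0],[25,0,0,0,0,0,0],[25,0,0,0,0,0,0],[25,0,0,4,0,0,0],[25,0,0,8,0,0,0],[25,0,0,12,0,0,0],[25,0,0,16,0,0,0],[25,0,0,20,0,0,0]]]'
python3 -m inch '[[[0,0,0,3,0,0,0],[0,0,0,3,0,0,0],[0,0,0,3,0,0,0],[0,0,0,3,0,0,0]]]'
cat >> lane.py <<'E'
print('tcp',inv(np.array(r.observe()['position'])))
# lever: black pixels on bar ring at radius r about pivot
from scipy.ndimage import label
def lever(j,name='wrist',R=(40,50,60,70)):
    C=cam(name);g=cv2.imread('pics/w7.png').max(2) 
    for rr in R:
        th=np.arange(-.4,1.9,.02);zz=164+(rr-32)*4/44
        q=proj(C,W(p,np.c_[rr*np.sin(th),-103-j-rr*np.cos(th),zz+0*th])).round().astype(int)
        ok=(q[:,0]>=0)&(q[:,0]<640)&(q[:,1]>=0)&(q[:,1]<400)
        d=np.array([ok[i] and g[min(max(q[i,1],0),399),min(max(q[i,0],0),639)]<60 for i in range(len(th))])
        L,n=label(d);print(rr,[(th[L==k].mean().round(2),int((L==k).sum())) for k in range(1,n+1)])
import sys
if len(sys.argv)>1: lever(float(sys.argv[1]))
E
python3 lane.py 32
```

```text
t: 11.68
position: [0.5426, -0.1183, 0.2781]
ee_rot: [3.141, -0.001, -0.263]
ft_force: [1.3, -0.5, 0.4]
grip_width: 0.0215
grasp_force: 0.0
t: 12.02
position: [0.5424, -0.1181, 0.3052]
ee_rot: [3.141, 0.001, -0.263]
ft_force: [0.3, -0.5, -0.4]
grip_width: -0.0001
grasp_force: 0.0
90 [(241, np.float64(57.5)), (251, np.float64(46.1)), (315, np.float64(-26.6)), (316, np.float64(-27.8)), (323, np.float64(-35.7)), (324, np.float64(-36.8)), (325, np.float64(-38.0))]
110 [(242, np.float64(57.9)), (252, np.float64(46.3)), (315, np.float64(-26.5)), (316, np.float64(-27.7)), (320, np.float64(-32.3)), (324, np.float64(-36.9)), (325, np.float64(-38.1))]
130 [(253, np.float64(46.6)), (315, np.float64(-26.4)), (316, np.float64(-27.6)), (320, np.float64(-32.3)), (322, np.float64(-34.6)), (324, np.float64(-37.0)), (325, np.float64(-38.1))]
150 [(245, np.float64(57.7)), (254, np.float64(46.8)), (315, np.float64(-26.3)), (316, np.float64(-27.5)), (320, np.float64(-32.2)), (321, np.float64(-33.4)), (324, np.float64(-37.0))]
170 [(246, np.float64(58.2)), (255, np.float64(47.2)), (256, np.float64(45.9)), (315, np.float64(-26.1)), (316, np.float64(-27.3)), (320, np.float64(-32.2)), (322, np.float64(-34.7)), (324, np.float64(-37.1))]
190 [(248, np.float64(57.5)), (257, np.float64(46.2)), (315, np.float64(-26.0)), (316, np.float64(-27.2)), (320, np.float64(-32.2)), (324, np.float64(-37.2))]
210 [(249, np.float64(58.0)), (258, np.float64(46.6)), (315, np.float64(-25.8)), (316, np.float64(-27.1)), (320, np.float64(-32.2)), (321, np.float64(-33.4)), (324, np.float64(-37.3)), (325, np.float64(-38.5))]
tcp [ 0.0079 -0.0323]
40 [(np.float64(1.3), 19)]
50 [(np.float64(1.3), 15)]
60 [(np.float64(1.29), 12)]
70 [(np.float64(-0.39), 2), (np.float64(-0.21), 2), (np.float64(1.28), 11)]
```

The lane measures about 72 mm from the 26 mm of travel, and the image agrees to about 1 mm. The lever is at 1.30 rad. I'll go to its inner side to tighten it.

```bash
python3 -m inch '[[[0,1.3,-4.6,0,0,0,0],[0,2.66,-9.25,0,0,0,0],[0,2.66,-9.25,0,0,0,0],[0,2.66,-9.25,-4,0,0,0],[0,2.66,-9.25,-8,0,0,0],[0,2.66,-9.25,-12,0,0,0],[0,2.66,-9.25,-14,0,0,0],[0,2.66,-9.25,-14,0,0,0]]]'
python3 -m inch '[[[0,0,0,-1.5,0,0,0],[0,0,0,-3,0,0,0],[0,0,0,-4.5,0,0,0],[0,0,0,-5,0,0,0],[0,0,0,-5,0,0,0]]]'
python3 -c "
from fit import *
p=np.load('p.npy');s=r.observe();w=np.array(s['position'])[:2]-p[:2];c,t=np.cos(p[2]),np.sin(p[2])
P=np.array([c*w[0]+t*w[1],-t*w[0]+c*w[1]])*1000;print(P,s['position'],s['ft_force'])
for a in(1.3,1,.8,.6,.4,.2,.1,0):
  q=np.array([50*np.sin(a)+20*np.cos(a),-135-50*np.cos(a)+20*np.sin(a)])-P
  print(a,((c*q[0]-t*q[1])/10).round(2),((t*q[0]+c*q[1])/10).round(2))"
```

```text
t: 12.73
position: [0.5641, -0.2081, 0.1583]
ee_rot: [-3.139, 0.014, -0.264]
ft_force: [-0.6, 0.4, -0.1]
grip_width: 0.0001
grasp_force: 0.0
t: 13.15
position: [0.5687, -0.2101, 0.1148]
ee_rot: [-3.141, 0.003, -0.263]
ft_force: [0.6, 0.6, 0.3]
grip_width: 0.0001
grasp_force: 0.0
[  57.74255104 -114.46699293] [ 0.56873924 -0.21013427  0.11484653] [0.62197115 0.61191683 0.30741387]
1.3 -0.79 -1.3
1 -1.27 -2.84
0.8 -1.83 -3.76
0.6 -2.57 -4.54
0.4 -3.44 -5.16
0.2 -4.43 -5.6
0.1 -4.95 -5.74
0 -5.48 -5.83
```

```bash
python3 -m inch '[[[0,-0.79,-1.3,0,0,0,0],[0,-1.05,-2.1,0,0,0,0],[0,-1.27,-2.84,0,0,0,0],[0,-1.83,-3.76,0,0,0,0],[0,-2.57,-4.54,0,0,0,0],[0,-3.44,-5.16,0,0,0,0],[0,-4.43,-5.6,0,0,0,0],[0,-4.43,-5.6,0,0,0,0]]]'
python3 -m inch '[[[0,-0.3,-0.09,0,0,0,0],[0,-0.52,-0.14,0,0,0,0],[0,-0.52,-0.14,0,0,0,0]]]'
python3 -m inch '[[[0,-0.2,-0.05,0,0,0,0],[0,-0.4,-0.08,0,0,0,0],[0,-0.4,-0.08,0,0,0,0]]]'
```

```text
t: 13.82
position: [0.5233, -0.2681, 0.1159]
ee_rot: [3.14, 0.0, -0.265]
ft_force: [0.4, -0.5, 0.5]
grip_width: 0.0
grasp_force: 0.2
t: 14.07
position: [0.5199, -0.2682, 0.1159]
ee_rot: [3.141, -0.0, -0.263]
ft_force: [1.5, -0.1, -0.5]
grip_width: 0.0001
grasp_force: 0.7
t: 14.32
position: [0.5159, -0.2686, 0.1157]
ee_rot: [-3.141, 0.0, -0.263]
ft_force: [2.4, 1.6, 0.5]
grip_width: -0.0002
grasp_force: 0.9
```

```bash
python3 -m inch '[[[0,-0.15,0.02,0,0,0,0],[0,-0.3,0.04,0,0,0,0],[0,-0.3,0.04,0,0,0,0]]]'
python3 -m inch '[[[0,-0.15,0.04,0,0,0,0],[0,-0.2,0.05,0,0,0,0],[0,-0.2,0.05,0,0,0,0]]]'
```

```text
t: 14.57
position: [0.5129, -0.2683, 0.1157]
ee_rot: [-3.142, 0.0, -0.263]
ft_force: [2.1, 1.5, 0.4]
grip_width: -0.0001
grasp_force: 0.9
t: 14.82
position: [0.5119, -0.2682, 0.1159]
ee_rot: [3.142, -0.002, -0.263]
ft_force: [5.1, 0.3, -1.1]
grip_width: -0.0002
grasp_force: 2.2
```

```bash
python3 -m inch '[[[0,-0.1,0.03,0,0,0,0],[0,-0.1,0.03,0,0,0,0]]]'
python3 -m inch '[[[0,-0.1,0.03,0,0,0,0],[0,-0.1,0.03,0,0,0,0]]]'
```

```text
t: 14.98
position: [0.5116, -0.2681, 0.116]
ee_rot: [3.141, -0.003, -0.264]
ft_force: [6.0, 0.4, -1.9]
grip_width: -0.0003
grasp_force: 3.1
t: 15.15
position: [0.5114, -0.2681, 0.1162]
ee_rot: [3.141, -0.005, -0.264]
ft_force: [8.4, 0.3, -2.4]
grip_width: 0.0002
grasp_force: 4.0
```

The lever is on its stop: the position has stalled and the force is rising. I'll back off, lift and verify.

```bash
python3 -m inch '[[[0,1,-0.2,0,0,0,0],[0,2,-0.5,0,0,0,0],[0,2,-0.5,0,0,0,0],[0,2,-0.5,4,0,0,0],[0,2,-0.5,8,0,0,0],[0,2,-0.5,12,0,0,0],[0,2,-0.5,16,0,0,0],[0,2,-0.5,19,0,0,0]]]'
python3 -m inch '[[[0,1,3,0,0,0,0],[0,1,6,0,0,0,0],[0,1,9,0,0,0,0],[0,1,9,0,0,0,0],[0,1,9,0,0,0,0]]]'
python3 lane.py 32
```

```text
t: 15.82
position: [0.529, -0.2727, 0.3091]
ee_rot: [3.14, -0.001, -0.263]
ft_force: [1.0, -1.0, 0.2]
grip_width: -0.0
grasp_force: 0.0
t: 16.23
position: [0.5385, -0.1811, 0.3056]
ee_rot: [3.141, 0.001, -0.261]
ft_force: [-0.2, 0.3, -0.5]
grip_width: 0.0
grasp_force: 0.0
90 [(188, np.float64(56.6)), (189, np.float64(55.4)), (190, np.float64(54.3)), (194, np.float64(49.7)), (195, np.float64(48.5)), (263, np.float64(-29.1)), (264, np.float64(-30.3)), (269, np.float64(-36.0))]
110 [(190, np.float64(56.8)), (192, np.float64(54.5)), (199, np.float64(46.3)), (200, np.float64(45.1)), (262, np.float64(-26.9)), (263, np.float64(-28.0)), (267, np.float64(-32.7)), (270, np.float64(-36.1)), (271, np.float64(-37.3)), (272, np.float64(-38.5))]
130 [(201, np.float64(46.4)), (202, np.float64(45.2)), (263, np.float64(-26.9)), (268, np.float64(-32.8)), (269, np.float64(-34.0)), (272, np.float64(-37.5))]
150 [(195, np.float64(56.3)), (196, np.float64(55.1)), (203, np.float64(46.6)), (204, np.float64(45.4)), (264, np.float64(-26.9)), (269, np.float64(-32.9)), (271, np.float64(-35.3)), (273, np.float64(-37.7))]
170 [(197, np.float64(56.6)), (198, np.float64(55.4)), (199, np.float64(54.2)), (205, np.float64(46.8)), (206, np.float64(45.5)), (265, np.float64(-26.9)), (270, np.float64(-33.0)), (271, np.float64(-34.2)), (274, np.float64(-37.9))]
190 [(199, np.float64(57.1)), (201, np.float64(54.5)), (207, np.float64(47.0)), (208, np.float64(45.7)), (266, np.float64(-26.8)), (271, np.float64(-33.1)), (272, np.float64(-34.3)), (275, np.float64(-38.1))]
210 [(201, np.float64(57.5)), (202, np.float64(56.2)), (203, np.float64(54.9)), (209, np.float64(47.3)), (210, np.float64(46.0)), (267, np.float64(-26.8)), (271, np.float64(-31.9)), (277, np.float64(-39.5))]
tcp [ 0.0215 -0.0953]
40 [(np.float64(0.04), 19)]
50 [(np.float64(0.02), 13)]
60 [(np.float64(0.02), 11)]
70 [(np.float64(0.01), 10)]
```

Lever is at 0.02 rad (tight) and the lane is still at about 72 mm. Next, the wide bottle.

```bash
python3 -m inch '[[[80,5,45,2.5,0,0,0],[80,5,45,2.5,0,0,0],[80,5,45,2.5,0,0,0],[80,5,45,2.5,0,0,0],[80,5,45,2.5,0,0,0],[80,5,45,2.5,0,0,0],[80,5,45,2.5,0,0,0],[80,5,45,2.5,0,0,0]]]'
python3 -m inch '[[[80,0.3,14,0,0,0,0],[80,0.3,14,0,0,0,0],[80,0.3,14,0,0,0,0],[80,0.3,14,0,0,0,0],[80,0.3,14,0,0,0,0],[80,0.3,14,0,0,0,0],[80,0.3,14,0,0,0,0]]]'
cat > bot.py <<'E'
from h import *
import sys
n=sys.argv[1];C=cam('wrist');w=r.capture('wrist');cv2.imwrite(f'pics/{n}.png',w[...,::-1]);np.savez(n+'.npz',*C)
print(r.observe()['position']);q=proj(C,[(.626,.278,.15),(.626,.278,0)]);print(q)
u,v=q[0].round().astype(int);g=w.max(2)
print(u-36,v-30);print('\n'.join(' '.join('%3d'%x for x in row) for row in g[max(v-32,0):v+32:3,u-42:u+42:3]))
c=cv2.HoughCircles(cv2.GaussianBlur(cv2.cvtColor(w,cv2.COLOR_RGB2GRAY)[:240],(3,3),0),cv2.HOUGH_GRADIENT,1,20,param1=60,param2=14,minRadius=11,maxRadius=35)
print(c[0][:10] if c is not None else None)
E
python3 bot.py b1
```

```text
t: 16.95
position: [0.5764, 0.149, 0.3239]
ee_rot: [3.141, -0.0, -0.265]
ft_force: [0.6, 0.1, 0.2]
grip_width: 0.0685
grasp_force: 0.0
t: 17.53
position: [0.5793, 0.2866, 0.3237]
ee_rot: [3.14, 0.0, -0.265]
ft_force: [-0.1, 0.6, -0.7]
grip_width: 0.0682
grasp_force: 0.0
[0.57930744 0.28639352 0.32384091]
[[316.05857581 137.92560485]
 [316.86387197 130.79162652]]
280 108
216 219 217 220 217 219 221 217 219 218 227 220 221 181 142 150 144 142 148 147 151 144 147 147 147 145 149 147
214 221 214 220 218 218 214 218 222 224 214 217 191 134 137 141 144 153 149 149 155 148 148 147 146 149 144 145
216 220 215 219 220 225 219 218 221 227 201 144 141 136 132 126 127 124 129 150 151 148 144 150 148 142 146 150
222 216 213 221 220 221 221 217 223 159 154 148 144 136 126 125 127 125 124 124 144 143 141 147 149 143 145 145
222 213 218 219 216 223 218 221 168 161 157 150 143 131 126 126 125 126 125 124 122 147 150 143 146 145 145 147
223 222 213 226 216 218 225 205 169 165 159 153 140 118 147 118 133 125 123 124 121 122 146 149 144 146 148 144
220 215 218 217 220 217 222 175 171 169 162 157 220 221
[... 1247 characters left out ...]
5 194 219 219 220 225 222 220 216 225 223
218 216 220 151 143 142 147 148 145 138 141 135 204 206 208 213 218 226 217 220 214 218 221 227 220 216 217 220
224 132 145 139 136 144 145 145 143 144 142 181 215 216 219 217 216 222 218 216 220 223 219 224 217 215 216 215
141 144 145 146 142 139 149 145 143 145 195 219 217 214 206 218 219 218 213 214 221 217 219 218 217 216 217 214
146 143 141 142 145 141 141 143 137 225 219 220 218 219 214 219 219 218 222 219 214 219 218 217 226 220 221 216
[[317.5 133.5  25.8]
 [105.5 160.5  34.4]
 [527.5 197.5  31.1]
 [101.5 140.5  30. ]
 [ 79.5  94.5  32.2]
 [147.5 129.5  33.3]
 [543.5 135.5  32.2]
 [ 85.5 154.5  34.4]
 [562.5  33.5  28.9]
 [548.5  87.5  32.2]]
```

The cap shows as a clear bright disc centred near (317,139), within 1 mm of my estimate. I'll refine it by mask.

Run:
```python
from h import *
z=np.load('b1.npz');C=[z[k] for k in z.files];g=cv2.imread('pics/b1.png').max(2)
m=np.zeros_like(g);m[118:160,296:338]=(g[118:160,296:338]>208)
n,L,st,ce=cv2.connectedComponentsWithStats(m);k=L[139,317];print(st[k],ce[k])
b=onz(C,(st[k][0]+st[k][2]/2-.5,st[k][1]+st[k][3]/2-.5),.15);print(onz(C,ce[k],.15),b)
print(onz(C,(317.5,133.5),.09))
p=np.load('p.npy');print('lane mid', [np.array([p[0]+np.cos(p[2])*x-np.sin(p[2])*y,p[1]+np.sin(p[2])*x+np.cos(p[2])*y]).round(4) for x,y in((0,9),)])
```

```text
[300 123  32  32 793] [315.72257251 138.43505675]
[0.6255517  0.27851917 0.15      ] [0.62554805 0.2787826  0.15      ]
[0.62682567 0.27632858 0.09      ]
lane mid [array([2.8797, 8.6067])]
```

```bash
python3 -m inch '[[[80,4.7,-0.8,0,0,0,0],[80,4.7,-0.8,0,0,0,0],[80,4.7,-0.8,-4,0,0,0],[80,4.7,-0.8,-8,0,0,0],[80,4.7,-0.8,-12,0,0,0],[80,4.7,-0.8,-15,0,0,0],[80,4.7,-0.8,-17,0,0,0],[80,4.7,-0.8,-18,0,0,0]]]'
python3 -m inch '[[[80,0,0,-1,0,0,0],[80,0,0,-2,0,0,0],[80,0,0,-3,0,0,0],[80,0,0,-4,0,0,0],[80,0,0,-5,0,0,0],[80,0,0,-5,0,0,0],[80,0,0,-5,0,0,0]]]'
```

```text
t: 18.25
position: [0.6242, 0.2777, 0.1405]
ee_rot: [3.138, 0.004, -0.266]
ft_force: [-0.3, -0.7, -1.5]
grip_width: 0.0685
grasp_force: 0.0
t: 18.83
position: [0.6254, 0.2804, 0.0935]
ee_rot: [3.141, 0.001, -0.263]
ft_force: [-0.3, -0.4, 0.1]
grip_width: 0.0683
grasp_force: 0.0
```

```bash
python3 -m inch '[[[38,0,0,0,0,0,0],[38,0,0,0,0,0,0],[30,0,0,0,0,0,0],[30,0,0,0,0,0,0],[30,0,0,0,0,0,0],[30,0,0,0,0,0,0]]]' 40
```

```text
t: 19.33
position: [0.6264, 0.2804, 0.095]
ee_rot: [-3.141, -0.001, -0.263]
ft_force: [-0.8, -1.9, 5.0]
grip_width: 0.0369
grasp_force: 40.3
```

Cap gripped (37 mm wide, 40 N). I'll lift gently and carry it over.

```bash
python3 -m inch '[[[30,0,0,0.7,0,0,0],[30,0,0,2,0,0,0],[30,0,0,4.5,0,0,0],[30,0,0,7.5,0,0,0],[30,0,0,10.5,0,0,0],[30,0,0,13.5,0,0,0],[30,0,0,15.5,0,0,0],[30,0,0,16,0,0,0]]]'
python3 -m inch '[[[30,-0.2,-1,0,0,0,0],[30,-0.5,-3,0,0,0,0],[30,-1,-6,0,0,0,0],[30,-1.5,-9,0,0,0,0],[30,-2,-12,0,0,0,0],[30,-2.6,-15,0,0,0,0],[30,-3,-17.5,0,0,0,0],[30,-3.1,-18.5,0,0,0,0]]]'
python3 -m inch '[[[30,-0.2,-1,0,0,0,0],[30,-0.5,-3,0,0,0,0],[30,-1,-6,0,0,0,0],[30,-1.5,-9,0,0,0,0],[30,-2,-12,0,0,0,0],[30,-2.6,-15,0,0,0,0],[30,-3,-17,0,0,0,0],[30,-3.1,-17.6,0,0,0,0]]]'
python3 -m inch '[[[30,0,0,0,0,0,0],[30,0,0,0,0,0,0]]]'
python3 lane.py | tail -4
python3 -c "
from h import *
w=cv2.imread('pics/w7.png').max(2)
for v in (120,150,170,185,200,215,230):print(v,w[v,230:410:5].tolist())"
```

```text
t: 20.0
position: [0.628, 0.2815, 0.2596]
ee_rot: [-3.137, -0.006, -0.263]
ft_force: [0.8, 0.4, -2.6]
grip_width: 0.0369
grasp_force: 40.7
t: 20.67
position: [0.5919, 0.0915, 0.2517]
ee_rot: [3.138, 0.005, -0.266]
ft_force: [0.2, 0.1, -3.3]
grip_width: 0.0366
grasp_force: 40.9
t: 21.33
position: [0.5627, -0.083, 0.253]
ee_rot: [3.141, 0.002, -0.265]
ft_force: [0.9, -0.7, -2.9]
grip_width: 0.0368
grasp_force: 41.1
t: 21.5
position: [0.5636, -0.0796, 0.2534]
ee_rot: [-3.14, 0.001, -0.264]
ft_force: [0.1, -0.0, -3.2]
grip_width: 0.0369
grasp_force: 41.1
170 [(286, np.float64(46.2)), (365, np.float64(-36.3))]
190 [(286, np.float64(46.9)), (363, np.float64(-35.1)), (364, np.float64(-36.2)), (365, np.float64(-37.3))]
210 []
tcp [0.019  0.0107]
120 [231, 225, 232, 226, 235, 231, 223, 97, 155, 228, 231, 91, 30, 33, 31, 30, 33, 41, 41, 43, 42, 41, 41, 42, 32, 65, 159, 153, 31, 29, 92, 152, 69, 155, 158, 154]
150 [225, 227, 230, 229, 230, 227, 223, 161, 130, 199, 233, 112, 38, 43, 31, 31, 28, 42, 42, 44, 43, 41, 42, 41, 31, 95, 160, 151, 32, 28, 143, 122, 88, 208, 158, 155]
170 [228, 236, 227,
[... 184 characters left out ...]
8, 230, 228, 232, 94, 230, 225, 237, 108, 105, 107, 107, 108, 108, 107, 109, 107, 109, 107, 108, 106, 103, 151, 35, 30, 83, 137, 107, 107, 111, 159, 162]
200 [233, 232, 230, 232, 236, 228, 232, 228, 97, 229, 203, 149, 170, 166, 133, 137, 136, 137, 138, 137, 136, 138, 136, 137, 135, 130, 102, 21, 30, 92, 138, 174, 225, 222, 218, 191]
215 [229, 231, 232, 236, 237, 230, 231, 227, 97, 191, 184, 179, 175, 134, 135, 137, 135, 137, 137, 138, 138, 136, 136, 135, 134, 133, 131, 132, 31, 101, 159, 96, 222, 225, 193, 159]
230 [157, 166, 159, 159, 232, 235, 231, 229, 200, 196, 193, 188, 128, 133, 134, 119, 113, 111, 113, 118, 109, 124, 135, 133, 132, 131, 131, 129, 126, 147, 98, 200, 225, 224, 224, 224]
```

```bash
python3 -m inch '[[[30,-0.04,-0.14,-0.5,0,0,0],[30,-0.04,-0.14,-1.5,0,0,0],[30,-0.04,-0.14,-2.5,0,0,0],[30,-0.04,-0.14,-3.3,0,0,0],[30,-0.04,-0.14,-3.3,0,0,0],[30,-0.04,-0.14,-3.3,0,0,0],[30,-0.04,-0.14,-3.3,0,0,0]]]'
python3 lane.py | tail -1
python3 -c "
from fit import *
p=np.load('p.npy');C=cam('wrist');w=cv2.imread('pics/w7.png').max(2)
print(proj(C,W(p,[(60,45.3,117),(60,-26.9,117)])).round(1))
for v in (185,200,215,230):print(v,w[v,256:390:2].tolist())"
```

```text
t: 22.13
position: [0.5635, -0.0818, 0.221]
ee_rot: [-3.141, 0.0, -0.263]
ft_force: [-0.8, 0.2, -2.3]
grip_width: 0.0371
grasp_force: 41.1
tcp [0.0197 0.008 ]
[[279.3 151.7]
 [357.8 151.6]]
185 [225, 233, 104, 100, 106, 232, 228, 220, 226, 232, 229, 233, 96, 97, 39, 37, 91, 108, 104, 104, 105, 106, 108, 108, 108, 109, 108, 108, 108, 108, 108, 108, 108, 107, 108, 107, 107, 108, 108, 108, 108, 109, 108, 107, 107, 108, 105, 106, 105, 103, 98, 162, 159, 157, 149, 149, 28, 33, 31, 31, 30, 57, 94, 206, 227, 232, 75]
200 [225, 230, 173, 99, 92, 237, 228, 228, 226, 204, 232, 232, 139, 105, 133, 160, 171, 170, 169, 166, 165, 164, 160, 157, 135, 137, 135, 137, 137, 139, 138, 138, 138, 136, 137, 138, 138, 138, 137, 138, 137, 137, 138, 137, 136, 137, 136, 137, 136, 134, 125, 111, 101, 107, 209, 135, 26, 34, 31, 30, 32, 97, 112, 150, 140, 133, 125]
215 [224, 227, 237, 99, 97, 135, 231, 228, 227, 173, 188, 186, 183, 182, 181, 180, 179, 175, 175, 136, 134, 134, 136, 136, 135, 136, 136, 137, 137, 138, 137, 138, 137, 137, 137, 138, 137, 138, 139, 136, 136, 137, 135, 136, 135, 136, 136, 134, 134, 133, 133, 133, 131, 132, 131, 132, 124, 29, 31, 28, 48, 94, 149, 153, 139, 121, 189]
230 [208, 226, 233, 134, 98, 102, 236, 200, 199, 196, 194, 195, 193, 192, 189, 186, 127, 131, 132, 132, 133, 134, 135, 134, 123, 117, 113, 111, 111, 110, 114, 114, 112, 112, 115, 112, 111, 109, 115, 119, 127, 132, 135, 134, 133, 133, 132, 133, 131, 132, 130, 130, 131, 130, 130, 129, 128, 128, 126, 89, 103, 103, 171, 173, 141, 101, 98]
```

```bash
python3 -m inch '[[[30,0.01,0.05,-0.5,0,0,0],[30,0.01,0.05,-1,0,0,0],[30,0.01,0.05,-1.5,0,0,0],[30,0.01,0.05,-2,0,0,0],[30,0.01,0.05,-2.5,0,0,0],[30,0.01,0.05,-2.7,0,0,0],[30,0.01,0.05,-2.7,0,0,0],[30,0.01,0.05,-2.7,0,0,0]]]'
python3 lane.py | tail -1
python3 -m inch '[[[30,0,0,-0.5,0,0,0],[30,0,0,-1,0,0,0],[30,0,0,-1.5,0,0,0],[30,0,0,-2,0,0,0],[30,0,0,-2.4,0,0,0],[30,0,0,-2.4,0,0,0]]]'
python3 lane.py | tail -1
```

```text
t: 22.85
position: [0.5634, -0.0814, 0.1939]
ee_rot: [-3.141, 0.0, -0.263]
ft_force: [-0.2, 0.4, -3.1]
grip_width: 0.0367
grasp_force: 41.1
tcp [0.0194 0.0085]
t: 23.4
position: [0.5627, -0.0812, 0.1687]
ee_rot: [-3.141, 0.002, -0.263]
ft_force: [-0.9, -0.1, -2.2]
grip_width: 0.0366
grasp_force: 41.1
tcp [0.0187 0.0085]
```

```bash
for i in 1 2 ; do python3 -m inch '[[[30,0,0,-0.1,0,0,0],[30,0,0,-0.2,0,0,0],[30,0,0,-0.2,0,0,0]]]' | grep -E 'position|ft_f'; done
```

```text
position: [0.5636, -0.0814, 0.1681]
ft_force: [0.1, -0.4, -3.2]
position: [0.5634, -0.0814, 0.1659]
ft_force: [0.1, 0.8, -2.5]
```

```bash
python3 -m inch '[[[30,0,0,-0.1,0,0,0],[30,0,0,-0.1,0,0,0]]]' | grep -E 'position|ft_f'; python3 -m inch '[[[30,0,0,-0.05,0,0,0],[30,0,0,-0.1,0,0,0],[30,0,0,-0.1,0,0,0]]]' | grep -E 'position|ft_f'
```

```text
position: [0.5636, -0.0815, 0.1651]
ft_force: [0.1, -1.0, -2.9]
position: [0.5642, -0.0817, 0.165]
ft_force: [-0.7, -0.2, 5.8]
```

The bottle is on the belt, with the force now pushing upwards. I'll release and retreat straight up.

```bash
python3 -m inch '[[[55,0,0,0.05,0,0,0],[70,0,0,0.05,0,0,0],[75,0,0,0.05,0,0,0],[75,0,0,0.05,0,0,0],[75,0,0,0.05,0,0,0],[75,0,0,1.5,0,0,0],[75,0,0,3.5,0,0,0],[75,0,0,6,0,0,0]]]'
python3 -m inch '[[[75,0,0,3,0,0,0],[75,0,0,6,0,0,0],[75,0,0,9,0,0,0],[75,-2,-2,12,0,0,0],[75,-4,-4,12,0,0,0],[75,-5,-4,12,0,0,0],[75,-5,-4,12,0,0,0]]]'
python3 lane.py 32 | tail -6
python3 - <<'E'
from fit import *
p=np.load('p.npy');C=cam('wrist');w=cv2.imread('pics/w7.png').max(2);c,t=np.cos(p[2]),np.sin(p[2])
X=np.array([p[0]+(.02*c-.009*t),p[1]+(.02*t+.009*c)])
q=proj(C,[(*X,.22),(*X,.165)]);print(q)
u,v=q[0].round().astype(int)
print(u-48,v-42);print('\n'.join(' '.join('%3d'%x for x in row) for row in w[max(v-42,0):v+45:4,u-48:u+52:4]))
E
```

```text
t: 25.03
position: [0.5622, -0.081, 0.2231]
ee_rot: [-3.141, 0.004, -0.263]
ft_force: [0.8, -1.1, 0.2]
grip_width: 0.064
grasp_force: 0.0
t: 25.62
position: [0.5117, -0.1218, 0.3444]
ee_rot: [-3.142, 0.0, -0.265]
ft_force: [0.5, 0.6, 0.2]
grip_width: 0.0642
grasp_force: 0.0
210 [(256, np.float64(46.6)), (307, np.float64(-25.3)), (308, np.float64(-26.7)), (312, np.float64(-32.3)), (314, np.float64(-35.1)), (315, np.float64(-36.5)), (316, np.float64(-38.0))]
tcp [-0.0195 -0.0431]
40 [(np.float64(0.04), 17)]
50 [(np.float64(0.03), 14)]
60 [(np.float64(0.03), 12)]
70 [(np.float64(0.03), 10)]
[[266.80440475 150.04278086]
 [274.83352432 144.52491159]]
219 108
229 225 220  83 236 231 223 231  93  41  40  33  32  32  31  42  32  30  32  31  30  32 176 124  46
226 225 229 231 231  92 225 232  93  39  40  31  30  32  30  31  34  28  32  30  32  30 173 134  47
229 226 232 226 230  93 227 231  90  39  42  35  56 130 138 134 117 110  86  31  29  28 171 135  46
230 232 234 227 230  94 228 230  90  37  51 168 156 149 140 138 137 138 118 106  70  32 167 136  48
225 228 230 232 229  95 230 231  96  7
[... 1061 characters left out ...]

226 223 229 231 233 237  87 227 233  96  35 162 219 225 194 182 179 173 133  38  41  43 128 219  83
232 230 230 234 236 236  91 231 233  94  41  30  22  59 138 136  72  36  39  39  42  40 115 223 159
229 235 232 234 230 235  92 233 234  92  29  30  30  32  32  37  42  41  43  42  41  42 108 218 147
233 228 230 229 237 235  95 234 234  91  29  31  32  30  31  30  40  39  41  41  42  42 108 223 154
231 236 228 233 231 233  96 236 234  92  29  31  30  31  31  30  42  41  42  43  43  41 106 225 147
162 158 236 232 230 234 104 161 235  93  28  33  32  29  31  31  40  42  44  41  43  43 106 226 145
162 162 201 231 233 216 103 155 240 104  38  42  37  31  31  31  42  42  41  41  40  43 107 230 108
```

The bottle stands upright in the lane with its cap where I predicted, at about (267,150). The lever is at 0.03 rad and the rails haven't moved, so I'm handing in.

```bash
python3 -c "
from workcell import r
print(r.sign_off())"
```

```text
the job is handed in; nothing more can be done
None
```

The changeover is done and handed in: the lane is set to about 72 mm, 6 mm over the wide bottle (camera-measured, good to about 1 mm), the clamp lever is back on its stop, and the wide bottle stands upright on the belt between the rails.

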